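# Cherry jar from behind the bar bottles

### The arm

A 6-joint arm with a two-finger parallel gripper is mounted at the origin on the work surface. World frame = base frame: x ahead of the robot, y to its left, z up, the work surface at z = 0. Lengths are in m, angles in rad, forces in N, time in s.
With the tool pointing down it reaches from about 0.225 to 0.875 m from the base axis. Payload 3.4 kg.
Tool frame: the origin (TCP) lies at the very end of the fingers, on their centre line; the grasp point (between the pads) lies grasp_offset behind it (grasp_offset is the distance from the TCP to the grasp point, in m); z points along the fingers, y is the line along which they close (so a half turn about z gives the same grasp; the last joint's range is limited). The gripper opens to 85 mm and grips with 20 to 120 N. Pads are 22 mm wide; open, the fingers measure 114 mm over their backs; the gripper's body (76 mm by 85 mm) begins 54 mm behind the grasp point. The pads swing forward as they close: fully open they stand 13 mm farther back than shut.
Start: joints at [-1.436, 0.276, 1.505, -0, 1.361, -0.121], TCP at [0.145, -0.556, 0.231] pointing down, gripper open.
Joint ranges: [-2.89, 2.89], [-0.75, 2.08], [0.22, 2.7], [-1.18, 4.32], [0.11, 2.71], [-2.7, 2.7]. Speed limits (rad/s): [2.57, 2.57, 3.14, 3.14, 3.14, 3.14].

### API

Orientations are given as a unit quaternion [w, x, y, z].
In Python, from workcell import get_state, grab_frame, get_calibration, close_job, outline_of, grasp_offset gives the robot as it stands.
- The arm moves only by the tool send_rows, never from a script. Its argument "commands" is a list of rows, each an object of numbers: "grip": the finger opening in mm, from 0 to 85.4; "dx", "dy", "dz": the shift along the world's x, y, z in mm; "ax", "ay", "az": the turn, a rotation vector about the world's x, y, z in rad. A call has 1 to 10 rows; each row shifts and turns the commanded pose from where the row before left it; what a row does not reach is not made up. A row lasts 1/8 s, in which the tool goes at most 62.5 mm and 10.7 degrees, less where a joint would pass 70% of its speed; a pose out of reach is approached as far as the arm can. A call with a gripper value outside its range is refused whole. The fingers move at their own pace and stop on an object; "squeeze" is the grip in N (left out, the last holds). Time passes only in rows, so rows that do not move let the fingers close. It gives the time, the measured TCP pose, the force, the opening and the grip force at its end, in the units of the state.
- get_state(): the state, without advancing time (a new reading comes with each control period).
- grab_frame(name): name is "scene" or "top" or "wrist"; returns (picture, depth): 400x640x3 uint8, blue, green, red; 400x640 float32, m along the optical axis (not along the pixel's ray), 0 where there is no reading.
- get_calibration(name): a dict with "mtx" (3x3 intrinsics, pixels), "dist_coeffs" ([k1, k2, p1, p2, k3] as OpenCV has them; the pictures are not rectified), "R" (3x3) and "t" (3): a world point X has camera coordinates R X + t. Camera axes: x right, y down, z forward; pixel columns grow to the right and rows downward; lengths in m; the calibration is good to about 2 mm. A picture is of the moment at which its call begins: read the wrist's pose just before it. get_calibration takes no time and is no camera call; for the wrist camera it gives the pose at the moment of the call.
- close_job(): hands the job in; it is judged then, once.
Trained networks look in the newest picture that a camera, given by its name, has taken for a name from the list of things; names that differ only in an ending like _2 or _b are one class to them, and where a whole thing is asked for, a point or a joint stands for the part that bears it (a point fixed in the world has none). Each returns a list of dicts, best first, with "score" (0 to 1); they miss things now and then, are a little off and sometimes report something else, mostly with a low value. They report only what shows in the picture. A call takes as long as a camera call. They do not tell look-alikes from the thing itself.
- outline_of(label, camera): "pixels" (400x640 bool, what is visible of it) and "xy" ([column, row] in pixels, amid what is visible of it).
The state is a dict: "t": time; "qpos": joint angles; "joint_velocities": joint speeds; "tau": joint torques, N m; "tcp_pos": TCP position; "tool_rot": TCP orientation; "contact_force": force on the tool from outside, world axes, zero at the start; "moment": the same for the moment, N m; "opening": finger opening in m; "grip_force": force on a finger pad.
Only numpy, scipy, OpenCV 4.12 (cv2) and the standard library are available. Lean on these libraries where they do the work, as an engineer would, in place of code of your own. Each camera call takes 0.05 s, during which the arm holds its last target. There are 200 camera calls.

### The job

Get the small jar of cherries out from behind the tall things in the wooden bar caddy: first move the shaker, the decanter and the bitters bottle out of the caddy so that all three stand upright on the black rubber mat, then stand the jar in the middle of the round white coaster, and once it is there put each of the three back upright on the very spot in the caddy that it came from. Set everything down gently, let nothing topple, and do not disturb the mug or the card box.

Things in the scene. Friction and masses are not known exactly. Their poses are not given: they have to be found in the camera images.
- caddy: Low dark wooden bar caddy, fixed, 195 (x) x 250 (y) x 18 mm high, rim 8 mm thick, inner floor at +10 mm. Origin: centre of its underside; front is -x, towards the robot. Flat 44 mm cork discs mark four spots at x, y = front (-30, 0), back left (35, 64), back right (35, -64), back middle (35, 0) mm; things start up to 6 mm off them: the jar at the back middle, the tall three at the others.
- shaker: Steel cocktail shaker, round, 147 mm tall, loose, 0.25 to 0.45 kg: body 50 mm wide at the foot, 60 mm at 78 mm up, sloping in to a straight cap 36 mm across from 102 to 142 mm up (fixed; take it there). Origin: centre of its underside, z up. Starts on one of the caddy's three outer spots. Turn about z does not matter.
- decanter: Square clear-glass decanter, pale amber inside, 146 mm tall, loose, 0.4 to 0.7 kg: body 52 x 52 mm up to 86 mm, 26 mm neck to 105 mm, round dark steel stopper 34 mm across from 105 to 146 mm (fixed; take it there). Origin: centre of its underside, z up. Starts on one of the caddy's three outer spots. Turn about z does not matter.
- bitters: Round amber bottle, blank white label, black cap, 147 mm tall, loose, 0.18 to 0.32 kg: body 52 mm across up to 78 mm, sloping in to a straight neck 28 mm across from 100 mm up, cap 29 mm across from 127 to 147 mm (take neck and cap). Origin: centre of its underside, z up. Starts on one of the caddy's three outer spots. Turn about z does not matter.
- jar: Small low jar of cherries, round, 48 mm across and 62 mm tall, loose, 0.1 to 0.2 kg, with a closed brass lid 50 mm across from 46 mm up. Origin: centre of its underside, z up. It starts at the back middle of the caddy, with only about 10 mm between it and the tall things.
- bar_mat: Black rubber bar mat, 280 (x) x 120 (y) x 6 mm, fixed flat on the counter to one side of the caddy; the side area. Origin: centre of its underside, so its top is at +6 mm.
- coaster: Round white ceramic coaster, 100 mm across, 5 mm thick, fixed flat on the counter to the other side of the caddy from the mat. Origin: centre of its underside, so its top is at +5 mm.
- mug: White ceramic mug, 76 mm across, 85 mm tall, standing loose on the counter between robot and caddy; not to be disturbed. Origin: centre of its underside; handle at its +y.
- cards: Boxed deck of cards, 63 x 89 x 19 mm, lying loose on the counter to the right of and beyond the caddy; not to be disturbed. Origin: centre of its underside.
Things that resemble listed ones, but are neither listed nor needed, are in the scene too. What is shaped like the decanter but blue or purple is not meant.

How it is judged:
On the way, in this order (a step that is already met when the one before it is completed fails the run):
1. shaker, decanter and bitters bottle all stand on the rubber mat, the jar still at its place in the caddy (x of shaker in the frame of bar_mat between -0.14 and 0.14 m and y of shaker in the frame of bar_mat between -0.06 and 0.06 m and z of shaker in the frame of bar_mat between 0.003 and 0.01 m and angle between each of shaker, decanter, bitters's own z axis and vertical below 0.1 rad and linear speed of each of shaker, decanter, bitters below 0.03 m/s and x of decanter in the frame of bar_mat between -0.14 and 0.14 m and y of decanter in the frame of bar_mat between -0.06 and 0.06 m and z of decanter in the frame of bar_mat between 0.003 and 0.01 m and x of bitters in the frame of bar_mat between -0.14 and 0.14 m and y of bitters in the frame of bar_mat between -0.06 and 0.06 m and z of bitters in the frame of bar_mat between 0.003 and 0.01 m and distance of jar from where it was at the start of the episode below 0.03 m), for 0.2 s.
2. the jar stands in the middle of the coaster while the three tall things still stand on the mat (horizontal distance between jar and coaster below 0.015 m and z of jar in the frame of coaster between 0.002 and 0.009 m and angle between each of jar, shaker, decanter, bitters's own z axis and vertical below 0.1 rad and linear speed of jar below 0.02 m/s and angular speed of jar below 0.2 rad/s and contact force between the fingers and jar below 0.5 N and x of shaker in the frame of bar_mat between -0.14 and 0.14 m and y of shaker in the frame of bar_mat between -0.06 and 0.06 m and z of shaker in the frame of bar_mat between 0.003 and 0.01 m and linear speed of each of shaker, decanter, bitters below 0.03 m/s and x of decanter in the frame of bar_mat between -0.14 and 0.14 m and y of decanter in the frame of bar_mat between -0.06 and 0.06 m and z of decanter in the frame of bar_mat between 0.003 and 0.01 m and x of bitters in the frame of bar_mat between -0.14 and 0.14 m and y of bitters in the frame of bar_mat between -0.06 and 0.06 m and z of bitters in the frame of bar_mat between 0.003 and 0.01 m), for 0.2 s.
At the end, for the whole second after the job is handed in: The jar stands upright and at rest on the coaster, its axis within 15 mm of the coaster's centre; shaker, decanter and bitters bottle each stand upright and at rest in the caddy within 15 mm of where each started (horizontal distance between jar and coaster below 0.015 m and z of jar in the frame of coaster between 0.002 and 0.009 m and angle between each of jar, shaker, decanter, bitters's own z axis and vertical below 0.1 rad and linear speed of each of jar, shaker, decanter, bitters below 0.02 m/s and angular speed of each of jar, shaker, decanter, bitters below 0.2 rad/s and distance of each of shaker, decanter, bitters from where it was at the start of the episode below 0.015 m); the robot touches nothing.
It fails at once if a bottle, the shaker or the jar is toppled (leans more than 0.5 rad) (angle between any of shaker, decanter, bitters, jar's own z axis and vertical above 0.5 rad).
It fails at once if something is banged down (more than 70 N between it and the caddy, mat or coaster) (contact force between any of shaker, decanter, bitters and caddy above 70 N or contact force between any of shaker, decanter, bitters and bar_mat above 70 N or contact force between jar and coaster above 70 N).
It fails at once if the mug or the card box is shifted by more than 20 mm (distance of any of mug, cards from where it was at the start of the episode above 0.02 m).
It also fails if it takes over 144 s, if anything falls off the work surface, if the arm or the gripper's body presses on something with over 40 N, if the wrist force passes 120 N, or if a joint passes its speed limit or range.

## Working session

There is one attempt and no reset: what is moved stays moved. The work goes in short steps, Python scripts to look and compute and a tool call to move; the robot and the scene stay as the last step left them, time stands still between calls to the robot, and variables do not carry over. Pictures are saved under pics/ and viewed, at most 14 in all, crops included, and the job is handed in when it is done.

Besides the shell and the picture viewer there is one more tool, called after "Request:" by a JSON object that holds its "api" and its "payload", one argument or row to a line. send_rows: Moves the arm, as the interface text tells. Its arguments: {"type":"object","properties":{"commands":{"type":"array","items":{"type":"object","properties":{"grip":{"type":"number"},"dx":{"type":"number"},"dy":{"type":"number"},"dz":{"type":"number"},"ax":{"type":"number"},"ay":{"type":"number"},"az":{"type":"number"}}}},"squeeze":{"type":"number"}},"required":["commands"]}

```bash
mkdir -p pics; cat > h.py <<'E'
import numpy as np, cv2
from workcell import *
def world(cam,mask,depth,cal=None):
    c=cal or get_calibration(cam)
    v,u=np.nonzero(mask&(depth>0)); z=depth[v,u]
    p=cv2.undistortPoints(np.stack([u,v],1).astype(np.float64)[:,None],np.array(c["mtx"]),np.array(c["dist_coeffs"]))[:,0]
    P=np.c_[p*z[:,None],z]
    return (P-np.array(c["t"]))@np.array(c["R"]),u,v
E
python3 - <<'E'
from h import *
print(grasp_offset if not callable(grasp_offset) else grasp_offset()); s=get_state(); print(s["tcp_pos"],s["tool_rot"],s["opening"])
for cam in("top","scene"):
    im,d=grab_frame(cam); cv2.imwrite(f"pics/{cam}0.png",im); np.save(f"{cam}_d.npy",d)
    for n in "caddy shaker decanter bitters jar bar_mat coaster mug cards".split():
        for o in outline_of(n,cam)[:3]:
            P,u,v=world(cam,o["pixels"],d)
            if len(P)<5: continue
            zt=P[:,2].max(); q=P[P[:,2]>np.percentile(P[:,2],98)-.008]
            print(cam,n,round(o["score"],2),np.round(o["xy"]),"lo",P.min(0).round(3),"hi",P.max(0).round(3),"topmid",((q.min(0)+q.max(0))/2).round(3),len(P))
E
```

```text
0.0187
[ 0.14541746 -0.55573794  0.23041822] [-9.41060255e-04  9.91831377e-01  1.27552473e-01 -2.36093227e-06] 0.08534879125384666
top caddy 0.75 [319. 192.] lo [ 0.542 -0.168 -0.006] hi [0.748 0.096 0.157] topmid [ 0.646 -0.035  0.084] 5532
top shaker 0.96 [331. 194.] lo [ 0.586 -0.074  0.005] hi [ 0.658 -0.01   0.159] topmid [ 0.614 -0.039  0.154] 546
top decanter 0.73 [326. 107.] lo [ 0.794 -0.065 -0.004] hi [0.883 0.    0.148] topmid [ 0.825 -0.03   0.144] 730
top decanter 0.68 [352. 161.] lo [ 0.658 -0.119  0.007] hi [ 0.726 -0.066  0.158] topmid [ 0.684 -0.092  0.153] 608
top decanter 0.64 [386. 111.] lo [ 0.788 -0.21  -0.005] hi [ 0.859 -0.154  0.149] topmid [ 0.816 -0.182  0.144] 775
top bitters 0.84 [304. 164.] lo [0.649 0.004 0.006] hi [0.719 0.054 0.159] topmid [0.675 0.029 0.155] 451
top jar 0.61 [327. 168.] lo [ 0.655 -0.061  0.007] hi [ 0.716 -0.012  0.076] topmid [ 0.679 -0.035  0.071] 374
top jar 0.6 [318. 279.] lo [ 0.36  -0.058 -0.005] hi [0.452 0.037 0.087] topmid [ 0.414 -0.007  0.082] 973
top bar_mat 0.96 [192. 256.] lo [ 0.318  0.236 -0.005] hi [0.607 0.381 0.01
[... 1272 characters left out ...]
3 0.006] 2068
scene jar 0.98 [336. 217.] lo [ 0.658 -0.051  0.01 ] hi [ 0.707 -0.009  0.075] topmid [ 0.682 -0.03   0.07 ] 429
scene bar_mat 0.63 [353. 140.] lo [ 0.306  0.238 -0.003] hi [0.606 0.38  0.011] topmid [0.46  0.309 0.006] 2137
scene bar_mat 0.48 [336. 217.] lo [ 0.657 -0.082  0.012] hi [ 0.713 -0.01   0.122] topmid [ 0.685 -0.046  0.094] 424
scene coaster 0.75 [176. 252.] lo [ 0.413 -0.341 -0.003] hi [ 0.515 -0.241  0.009] topmid [ 0.464 -0.291  0.004] 1272
scene mug 0.87 [253. 171.] lo [ 0.259 -0.06  -0.004] hi [0.454 0.125 0.087] topmid [ 0.414 -0.007  0.082] 1434
scene cards 0.93 [253. 307.] lo [ 0.67  -0.329 -0.001] hi [ 0.737 -0.239  0.023] topmid [ 0.703 -0.284  0.018] 1625
```

```bash
python3 - <<'E'
import cv2,numpy as np
t=cv2.imread("pics/top0.png");s=cv2.imread("pics/scene0.png")
a=cv2.resize(t[80:230,260:460],(800,600),interpolation=cv2.INTER_CUBIC);b=cv2.resize(s[90:340,200:440],None,fx=2.4,fy=2.4,interpolation=cv2.INTER_CUBIC)
cv2.imwrite("pics/a.png",a);cv2.imwrite("pics/b.png",b)
E
```

```text
(no output)
```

View pics/top0.png

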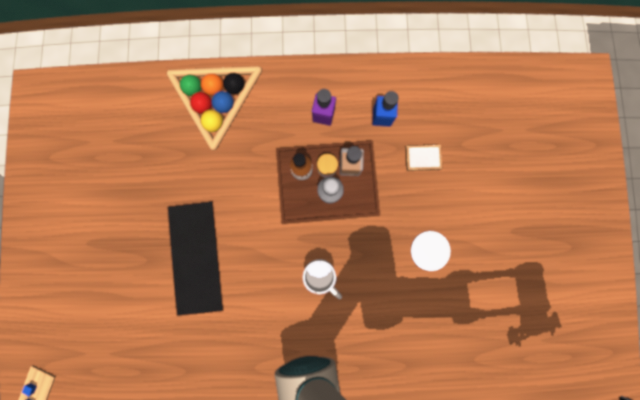

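View pics/b.png

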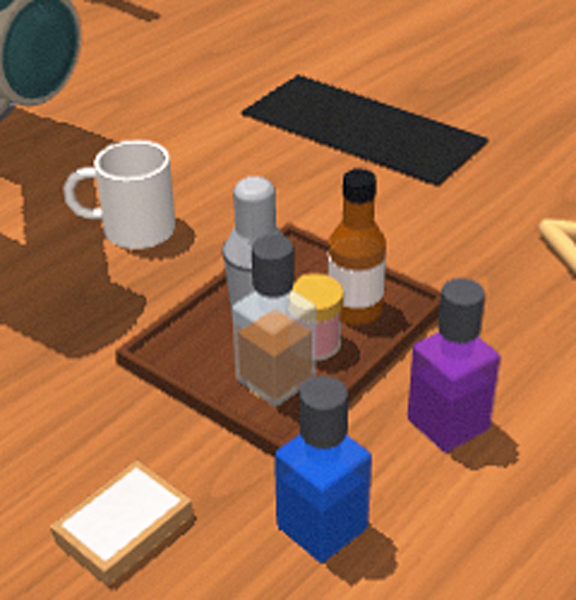

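View pics/a.png

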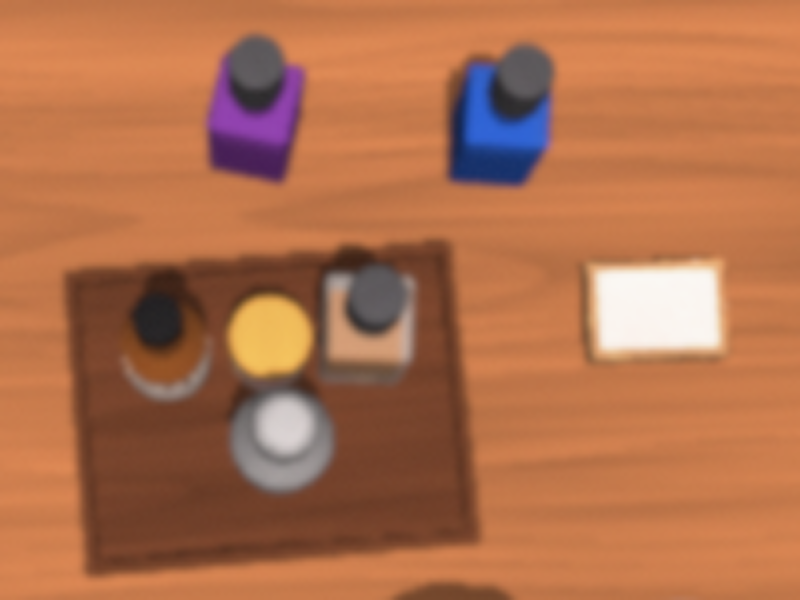

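Three things have the decanter's shape, by their pixels in the top view: purple (324,107), blue (386,110), and clear with amber inside (352,160). The clear one stands on the caddy's back-right spot and fits the description, and the enlarged crop confirms it. Bitters is at (302,163), the jar lid at (327,164) and the shaker at (330,188). The mat is on the left and the coaster on the right.

Request:
{"api": "send_rows", "payload": {
  "commands": [
    {"dx":40,"dy":44,"dz":4,"az":-0.128,"grip":85},
    {"dx":40,"dy":44,"dz":4,"az":-0.128},
    {"dx":40,"dy":44,"dz":4},
    {"dx":40,"dy":44,"dz":4},
    {"dx":40,"dy":44,"dz":4},
    {"dx":40,"dy":44},
    {"dx":40,"dy":44},
    {"dx":40,"dy":44},
    {"dx":40,"dy":44},
    {"dx":40,"dy":44}
  ],
  "squeeze": 50
}}

```text
invalid input at $.commands[0]: expected keys grip, dx, dy, dz, ax, ay, az
```

Request:
{"api": "send_rows", "payload": {
  "commands": [
    {"grip":85,"dx":40,"dy":44,"dz":4,"ax":0,"ay":0,"az":-0.128},
    {"grip":85,"dx":40,"dy":44,"dz":4,"ax":0,"ay":0,"az":-0.128},
    {"grip":85,"dx":40,"dy":44,"dz":4,"ax":0,"ay":0,"az":0},
    {"grip":85,"dx":40,"dy":44,"dz":4,"ax":0,"ay":0,"az":0},
    {"grip":85,"dx":40,"dy":44,"dz":4,"ax":0,"ay":0,"az":0},
    {"grip":85,"dx":40,"dy":44,"dz":0,"ax":0,"ay":0,"az":0},
    {"grip":85,"dx":40,"dy":44,"dz":0,"ax":0,"ay":0,"az":0},
    {"grip":85,"dx":40,"dy":44,"dz":0,"ax":0,"ay":0,"az":0},
    {"grip":85,"dx":40,"dy":44,"dz":0,"ax":0,"ay":0,"az":0},
    {"grip":85,"dx":36,"dy":37,"dz":0,"ax":0,"ay":0,"az":0}
  ],
  "squeeze": 50
}}

```text
t: 2.25
tcp_pos: [0.5428, -0.1214, 0.2515]
tool_rot: [0.0, 1.0, 0.0, 0.0]
contact_force: [-0.5, -0.8, 0.2]
opening: 0.0851
grip_force: 0.0
```

```bash
python3 - <<'E'
from h import *
c=get_calibration("wrist"); im,d=grab_frame("wrist"); cv2.imwrite("pics/w1.png",im)
R=np.array(c["R"]);print("cam at",-R.T@np.array(c["t"]),"axis",R[2])
for n in "shaker decanter bitters jar caddy".split():
    for o in outline_of(n,"wrist")[:2]:
        P,u,v=world("wrist",o["pixels"],d,c)
        if len(P)<5: continue
        q=P[P[:,2]>np.percentile(P[:,2],97)-.006]
        print(n,round(o["score"],2),np.round(o["xy"]),P.min(0).round(3),P.max(0).round(3),"topmid",((q.min(0)+q.max(0))/2).round(4),np.ptp(q,axis=0).round(3))
E
```

```text
cam at [ 0.62452315 -0.1211765   0.39441746] axis [-3.17836684e-01 -9.34632652e-05 -9.48145471e-01]
shaker 0.55 [219.  93.] [ 0.575 -0.068  0.009] [0.65  0.039 0.16 ] topmid [ 0.6163 -0.0379  0.1558] [0.034 0.035 0.007]
bitters 0.71 [139.  21.] [ 0.65   0.004 -0.   ] [0.713 0.155 0.16 ] topmid [0.6706 0.0304 0.1559] [0.017 0.028 0.008]
caddy 0.84 [275.  96.] [ 0.539 -0.164 -0.002] [0.706 0.105 0.155] topmid [ 0.6227 -0.0343  0.0838] [0.16  0.255 0.142]
```

View pics/w1.png

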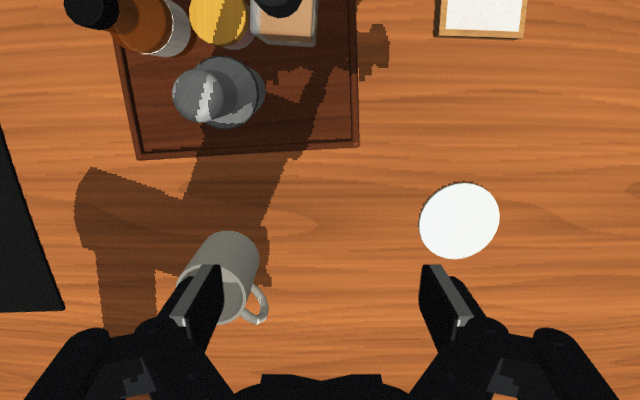

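The wrist view shows the shaker at (215,95), the bitters at (125,20), the jar lid at (218,15), the decanter at (285,20) and the coaster at (459,220). The shaker's position agrees with the estimate, so I'm going for it.

Request:
{"api": "send_rows", "payload": {
  "commands": [
    {"grip":85,"dx":37,"dy":41,"dz":0,"ax":0,"ay":0,"az":0},
    {"grip":85,"dx":37,"dy":41,"dz":0,"ax":0,"ay":0,"az":0},
    {"grip":85,"dx":0,"dy":0,"dz":-30,"ax":0,"ay":0,"az":0},
    {"grip":85,"dx":0,"dy":0,"dz":-40,"ax":0,"ay":0,"az":0},
    {"grip":85,"dx":0,"dy":0,"dz":-40,"ax":0,"ay":0,"az":0},
    {"grip":85,"dx":0,"dy":0,"dz":-23,"ax":0,"ay":0,"az":0},
    {"grip":60,"dx":0,"dy":0,"dz":0,"ax":0,"ay":0,"az":0},
    {"grip":45,"dx":0,"dy":0,"dz":0,"ax":0,"ay":0,"az":0},
    {"grip":30,"dx":0,"dy":0,"dz":0,"ax":0,"ay":0,"az":0},
    {"grip":30,"dx":0,"dy":0,"dz":0,"ax":0,"ay":0,"az":0}
  ],
  "squeeze": 50
}}

```text
t: 3.8
tcp_pos: [0.6166, -0.0413, 0.1202]
tool_rot: [0.0, 1.0, -0.0, 0.002]
contact_force: [-1.0, 1.6, 6.7]
opening: 0.0344
grip_force: 49.7
```

Request:
{"api": "send_rows", "payload": {
  "commands": [
    {"grip":30,"dx":0,"dy":0,"dz":10,"ax":0,"ay":0,"az":0},
    {"grip":30,"dx":0,"dy":0,"dz":30,"ax":0,"ay":0,"az":0},
    {"grip":30,"dx":0,"dy":0,"dz":30,"ax":0,"ay":0,"az":0},
    {"grip":30,"dx":-10,"dy":14,"dz":10,"ax":0,"ay":0,"az":0},
    {"grip":30,"dx":-20,"dy":28,"dz":0,"ax":0,"ay":0,"az":0},
    {"grip":30,"dx":-25,"dy":35,"dz":0,"ax":0,"ay":0,"az":0},
    {"grip":30,"dx":-25,"dy":35,"dz":0,"ax":0,"ay":0,"az":0},
    {"grip":30,"dx":-25,"dy":35,"dz":0,"ax":0,"ay":0,"az":0},
    {"grip":30,"dx":-25,"dy":35,"dz":0,"ax":0,"ay":0,"az":0},
    {"grip":30,"dx":-25,"dy":35,"dz":0,"ax":0,"ay":0,"az":0}
  ],
  "squeeze": 50
}}

```text
t: 5.05
tcp_pos: [0.4575, 0.177, 0.1973]
tool_rot: [0.0, 1.0, 0.0, -0.001]
contact_force: [0.7, 0.2, -2.4]
opening: 0.0347
grip_force: 50.2
```

Request:
{"api": "send_rows", "payload": {
  "commands": [
    {"grip":30,"dx":-25,"dy":35,"dz":0,"ax":0,"ay":0,"az":0},
    {"grip":30,"dx":-25,"dy":35,"dz":0,"ax":0,"ay":0,"az":0},
    {"grip":30,"dx":-20,"dy":28,"dz":0,"ax":0,"ay":0,"az":0},
    {"grip":30,"dx":-10,"dy":14,"dz":0,"ax":0,"ay":0,"az":0},
    {"grip":30,"dx":-10,"dy":12,"dz":0,"ax":0,"ay":0,"az":0},
    {"grip":30,"dx":0,"dy":0,"dz":0,"ax":0,"ay":0,"az":0}
  ],
  "squeeze": 50
}}

```text
t: 5.8
tcp_pos: [0.3699, 0.2998, 0.1981]
tool_rot: [0.0, 1.0, 0.0, -0.0]
contact_force: [-0.6, -0.8, -3.1]
opening: 0.0349
grip_force: 50.3
```

Request:
{"api": "send_rows", "payload": {
  "commands": [
    {"grip":30,"dx":0,"dy":0,"dz":-20,"ax":0,"ay":0,"az":0},
    {"grip":30,"dx":0,"dy":0,"dz":-25,"ax":0,"ay":0,"az":0},
    {"grip":30,"dx":0,"dy":0,"dz":-20,"ax":0,"ay":0,"az":0},
    {"grip":30,"dx":0,"dy":0,"dz":-8,"ax":0,"ay":0,"az":0},
    {"grip":30,"dx":0,"dy":0,"dz":-4,"ax":0,"ay":0,"az":0},
    {"grip":30,"dx":0,"dy":0,"dz":-2,"ax":0,"ay":0,"az":0},
    {"grip":30,"dx":0,"dy":0,"dz":-1,"ax":0,"ay":0,"az":0},
    {"grip":30,"dx":0,"dy":0,"dz":0,"ax":0,"ay":0,"az":0}
  ],
  "squeeze": 50
}}

```text
t: 6.8
tcp_pos: [0.3707, 0.2998, 0.1187]
tool_rot: [-0.0, 1.0, -0.0, 0.0]
contact_force: [0.0, -0.3, -2.5]
opening: 0.0344
grip_force: 50.3
```

Request:
{"api": "send_rows", "payload": {
  "commands": [
    {"grip":30,"dx":0,"dy":0,"dz":-1,"ax":0,"ay":0,"az":0},
    {"grip":30,"dx":0,"dy":0,"dz":-1,"ax":0,"ay":0,"az":0},
    {"grip":30,"dx":0,"dy":0,"dz":-1,"ax":0,"ay":0,"az":0},
    {"grip":30,"dx":0,"dy":0,"dz":0,"ax":0,"ay":0,"az":0}
  ],
  "squeeze": 50
}}

```text
t: 7.3
tcp_pos: [0.3709, 0.2999, 0.1162]
tool_rot: [-0.0, 1.0, -0.0, 0.001]
contact_force: [-1.6, -0.6, 5.3]
opening: 0.0346
grip_force: 50.4
```

Request:
{"api": "send_rows", "payload": {
  "commands": [
    {"grip":45,"dx":0,"dy":0,"dz":0,"ax":0,"ay":0,"az":0},
    {"grip":70,"dx":0,"dy":0,"dz":0,"ax":0,"ay":0,"az":0},
    {"grip":85,"dx":0,"dy":0,"dz":0,"ax":0,"ay":0,"az":0},
    {"grip":85,"dx":0,"dy":0,"dz":0,"ax":0,"ay":0,"az":0},
    {"grip":85,"dx":0,"dy":0,"dz":30,"ax":0,"ay":0,"az":0},
    {"grip":85,"dx":0,"dy":0,"dz":50,"ax":0,"ay":0,"az":0},
    {"grip":85,"dx":0,"dy":0,"dz":50,"ax":0,"ay":0,"az":0}
  ],
  "squeeze": 50
}}

```text
t: 8.18
tcp_pos: [0.3703, 0.2995, 0.2465]
tool_rot: [0.0, 1.0, -0.0, -0.0]
contact_force: [0.2, 0.1, -0.4]
opening: 0.0849
grip_force: 0.0
```

Request:
{"api": "send_rows", "payload": {
  "commands": [
    {"grip":85,"dx":30,"dy":-27,"dz":0,"ax":0,"ay":0,"az":0},
    {"grip":85,"dx":40,"dy":-35,"dz":0,"ax":0,"ay":0,"az":0},
    {"grip":85,"dx":40,"dy":-35,"dz":0,"ax":0,"ay":0,"az":0},
    {"grip":85,"dx":40,"dy":-35,"dz":0,"ax":0,"ay":0,"az":0},
    {"grip":85,"dx":40,"dy":-35,"dz":0,"ax":0,"ay":0,"az":0},
    {"grip":85,"dx":40,"dy":-35,"dz":0,"ax":0,"ay":0,"az":0},
    {"grip":85,"dx":40,"dy":-35,"dz":0,"ax":0,"ay":0,"az":0},
    {"grip":85,"dx":25,"dy":-22,"dz":0,"ax":0,"ay":0,"az":0},
    {"grip":85,"dx":10,"dy":-11,"dz":0,"ax":0,"ay":0,"az":0},
    {"grip":85,"dx":0,"dy":0,"dz":0,"ax":0,"ay":0,"az":0}
  ],
  "squeeze": 50
}}

```text
t: 9.43
tcp_pos: [0.6753, 0.0295, 0.2448]
tool_rot: [-0.0, 1.0, -0.001, -0.001]
contact_force: [-0.2, 0.0, 0.6]
opening: 0.0852
grip_force: 0.0
```

Descend to TCP z ≈ 0.120 and grip the bitters.

Request:
{"api": "send_rows", "payload": {
  "commands": [
    {"grip":85,"dx":1,"dy":0,"dz":-30,"ax":0,"ay":0,"az":0},
    {"grip":85,"dx":0,"dy":0,"dz":-40,"ax":0,"ay":0,"az":0},
    {"grip":85,"dx":0,"dy":0,"dz":-35,"ax":0,"ay":0,"az":0},
    {"grip":85,"dx":0,"dy":0,"dz":-20,"ax":0,"ay":0,"az":0},
    {"grip":60,"dx":0,"dy":0,"dz":0,"ax":0,"ay":0,"az":0},
    {"grip":45,"dx":0,"dy":0,"dz":0,"ax":0,"ay":0,"az":0},
    {"grip":32,"dx":0,"dy":0,"dz":0,"ax":0,"ay":0,"az":0},
    {"grip":22,"dx":0,"dy":0,"dz":0,"ax":0,"ay":0,"az":0},
    {"grip":22,"dx":0,"dy":0,"dz":0,"ax":0,"ay":0,"az":0}
  ],
  "squeeze": 50
}}

```text
t: 10.55
tcp_pos: [0.6774, 0.03, 0.1221]
tool_rot: [-0.0, 1.0, -0.0, 0.001]
contact_force: [-1.4, 1.5, 5.9]
opening: 0.0275
grip_force: 49.1
```

Request:
{"api": "send_rows", "payload": {
  "commands": [
    {"grip":22,"dx":0,"dy":0,"dz":10,"ax":0,"ay":0,"az":0},
    {"grip":22,"dx":0,"dy":0,"dz":30,"ax":0,"ay":0,"az":0},
    {"grip":22,"dx":0,"dy":0,"dz":30,"ax":0,"ay":0,"az":0},
    {"grip":22,"dx":-5,"dy":12,"dz":10,"ax":0,"ay":0,"az":0},
    {"grip":22,"dx":-10,"dy":23,"dz":0,"ax":0,"ay":0,"az":0},
    {"grip":22,"dx":-15,"dy":35,"dz":0,"ax":0,"ay":0,"az":0},
    {"grip":22,"dx":-15,"dy":35,"dz":0,"ax":0,"ay":0,"az":0},
    {"grip":22,"dx":-15,"dy":35,"dz":0,"ax":0,"ay":0,"az":0},
    {"grip":22,"dx":-15,"dy":35,"dz":0,"ax":0,"ay":0,"az":0},
    {"grip":22,"dx":-15,"dy":35,"dz":0,"ax":0,"ay":0,"az":0}
  ],
  "squeeze": 50
}}

```text
t: 11.8
tcp_pos: [0.5832, 0.242, 0.1983]
tool_rot: [0.0, 1.0, 0.0, -0.002]
contact_force: [0.1, -0.4, -2.5]
opening: 0.0278
grip_force: 49.5
```

Request:
{"api": "send_rows", "payload": {
  "commands": [
    {"grip":22,"dx":-15,"dy":35,"dz":0,"ax":0,"ay":0,"az":0},
    {"grip":22,"dx":-10,"dy":25,"dz":0,"ax":0,"ay":0,"az":0},
    {"grip":22,"dx":-10,"dy":17,"dz":0,"ax":0,"ay":0,"az":0},
    {"grip":22,"dx":0,"dy":0,"dz":0,"ax":0,"ay":0,"az":0},
    {"grip":22,"dx":0,"dy":0,"dz":-20,"ax":0,"ay":0,"az":0},
    {"grip":22,"dx":0,"dy":0,"dz":-30,"ax":0,"ay":0,"az":0},
    {"grip":22,"dx":0,"dy":0,"dz":-20,"ax":0,"ay":0,"az":0},
    {"grip":22,"dx":0,"dy":0,"dz":-6,"ax":0,"ay":0,"az":0},
    {"grip":22,"dx":0,"dy":0,"dz":0,"ax":0,"ay":0,"az":0}
  ],
  "squeeze": 50
}}

```text
t: 12.92
tcp_pos: [0.5517, 0.3161, 0.1242]
tool_rot: [0.0, 1.0, -0.0, -0.0]
contact_force: [0.3, 0.2, -2.0]
opening: 0.0278
grip_force: 49.7
```

Request:
{"api": "send_rows", "payload": {
  "commands": [
    {"grip":22,"dx":0,"dy":0,"dz":-3,"ax":0,"ay":0,"az":0},
    {"grip":22,"dx":0,"dy":0,"dz":-1,"ax":0,"ay":0,"az":0},
    {"grip":22,"dx":0,"dy":0,"dz":-1,"ax":0,"ay":0,"az":0},
    {"grip":22,"dx":0,"dy":0,"dz":-1,"ax":0,"ay":0,"az":0},
    {"grip":22,"dx":0,"dy":0,"dz":-1,"ax":0,"ay":0,"az":0},
    {"grip":22,"dx":0,"dy":0,"dz":0,"ax":0,"ay":0,"az":0}
  ],
  "squeeze": 50
}}

```text
t: 13.68
tcp_pos: [0.5518, 0.3169, 0.1182]
tool_rot: [-0.0, 1.0, -0.0, 0.001]
contact_force: [-0.1, -0.4, 2.8]
opening: 0.0278
grip_force: 50.2
```

Request:
{"api": "send_rows", "payload": {
  "commands": [
    {"grip":40,"dx":0,"dy":0,"dz":0,"ax":0,"ay":0,"az":0},
    {"grip":65,"dx":0,"dy":0,"dz":0,"ax":0,"ay":0,"az":0},
    {"grip":85,"dx":0,"dy":0,"dz":0,"ax":0,"ay":0,"az":0},
    {"grip":85,"dx":0,"dy":0,"dz":0,"ax":0,"ay":0,"az":0},
    {"grip":85,"dx":0,"dy":0,"dz":30,"ax":0,"ay":0,"az":0},
    {"grip":85,"dx":0,"dy":0,"dz":50,"ax":0,"ay":0,"az":0},
    {"grip":85,"dx":0,"dy":0,"dz":50,"ax":0,"ay":0,"az":0}
  ],
  "squeeze": 50
}}

```text
t: 14.55
tcp_pos: [0.5513, 0.3166, 0.2483]
tool_rot: [0.0, 1.0, -0.0, -0.0]
contact_force: [0.2, -0.1, -0.5]
opening: 0.0852
grip_force: 0.0
```

Request:
{"api": "send_rows", "payload": {
  "commands": [
    {"grip":85,"dx":10,"dy":-30,"dz":0,"ax":0,"ay":0,"az":0},
    {"grip":85,"dx":16,"dy":-50,"dz":0,"ax":0,"ay":0,"az":0},
    {"grip":85,"dx":16,"dy":-50,"dz":0,"ax":0,"ay":0,"az":0},
    {"grip":85,"dx":16,"dy":-50,"dz":0,"ax":0,"ay":0,"az":0},
    {"grip":85,"dx":16,"dy":-50,"dz":0,"ax":0,"ay":0,"az":0},
    {"grip":85,"dx":16,"dy":-50,"dz":0,"ax":0,"ay":0,"az":0},
    {"grip":85,"dx":16,"dy":-50,"dz":0,"ax":0,"ay":0,"az":0},
    {"grip":85,"dx":16,"dy":-45,"dz":0,"ax":0,"ay":0,"az":0},
    {"grip":85,"dx":12,"dy":-34,"dz":0,"ax":0,"ay":0,"az":0},
    {"grip":85,"dx":0,"dy":0,"dz":0,"ax":0,"ay":0,"az":0}
  ],
  "squeeze": 50
}}

```text
t: 15.8
tcp_pos: [0.686, -0.0954, 0.2465]
tool_rot: [0.0, 1.0, -0.002, -0.0]
contact_force: [-0.0, 0.5, 0.0]
opening: 0.0852
grip_force: 0.0
```

Request:
{"api": "send_rows", "payload": {
  "commands": [
    {"grip":85,"dx":0,"dy":1,"dz":-30,"ax":0,"ay":0,"az":0},
    {"grip":85,"dx":0,"dy":0,"dz":-40,"ax":0,"ay":0,"az":0},
    {"grip":85,"dx":0,"dy":0,"dz":-35,"ax":0,"ay":0,"az":0},
    {"grip":85,"dx":0,"dy":0,"dz":-20,"ax":0,"ay":0,"az":0},
    {"grip":60,"dx":0,"dy":0,"dz":0,"ax":0,"ay":0,"az":0},
    {"grip":48,"dx":0,"dy":0,"dz":0,"ax":0,"ay":0,"az":0},
    {"grip":38,"dx":0,"dy":0,"dz":0,"ax":0,"ay":0,"az":0},
    {"grip":28,"dx":0,"dy":0,"dz":0,"ax":0,"ay":0,"az":0},
    {"grip":28,"dx":0,"dy":0,"dz":0,"ax":0,"ay":0,"az":0}
  ],
  "squeeze": 60
}}

```text
t: 16.92
tcp_pos: [0.6865, -0.0915, 0.1241]
tool_rot: [0.0, 1.0, -0.0, 0.002]
contact_force: [0.4, -0.4, 6.1]
opening: 0.0327
grip_force: 60.4
```

Request:
{"api": "send_rows", "payload": {
  "commands": [
    {"grip":28,"dx":0,"dy":0,"dz":10,"ax":0,"ay":0,"az":0},
    {"grip":28,"dx":0,"dy":0,"dz":30,"ax":0,"ay":0,"az":0},
    {"grip":28,"dx":0,"dy":0,"dz":40,"ax":0,"ay":0,"az":0},
    {"grip":28,"dx":-6,"dy":11,"dz":20,"ax":0,"ay":0,"az":0},
    {"grip":28,"dx":-14,"dy":25,"dz":0,"ax":0,"ay":0,"az":0},
    {"grip":28,"dx":-20,"dy":36,"dz":0,"ax":0,"ay":0,"az":0},
    {"grip":28,"dx":-20,"dy":36,"dz":0,"ax":0,"ay":0,"az":0},
    {"grip":28,"dx":-20,"dy":36,"dz":0,"ax":0,"ay":0,"az":0},
    {"grip":28,"dx":-20,"dy":36,"dz":0,"ax":0,"ay":0,"az":0},
    {"grip":28,"dx":-20,"dy":36,"dz":0,"ax":0,"ay":0,"az":0}
  ],
  "squeeze": 60
}}

```text
t: 18.18
tcp_pos: [0.563, 0.1264, 0.2213]
tool_rot: [-0.0, 1.0, -0.0, -0.002]
contact_force: [0.5, 1.0, -3.5]
opening: 0.0327
grip_force: 60.3
```

Request:
{"api": "send_rows", "payload": {
  "commands": [
    {"grip":28,"dx":-20,"dy":36,"dz":0,"ax":0,"ay":0,"az":0},
    {"grip":28,"dx":-20,"dy":36,"dz":0,"ax":0,"ay":0,"az":0},
    {"grip":28,"dx":-20,"dy":36,"dz":0,"ax":0,"ay":0,"az":0},
    {"grip":28,"dx":-20,"dy":36,"dz":0,"ax":0,"ay":0,"az":0},
    {"grip":28,"dx":-14,"dy":25,"dz":0,"ax":0,"ay":0,"az":0},
    {"grip":28,"dx":-10,"dy":15,"dz":0,"ax":0,"ay":0,"az":0},
    {"grip":28,"dx":0,"dy":0,"dz":0,"ax":0,"ay":0,"az":0}
  ],
  "squeeze": 60
}}

```text
t: 19.05
tcp_pos: [0.4601, 0.3092, 0.2218]
tool_rot: [0.0, 1.0, 0.001, -0.001]
contact_force: [-0.2, -0.8, -4.0]
opening: 0.0327
grip_force: 60.4
```

Contact expected at TCP z ≈ 0.120.

Request:
{"api": "send_rows", "payload": {
  "commands": [
    {"grip":28,"dx":1,"dy":0,"dz":-20,"ax":0,"ay":0,"az":0},
    {"grip":28,"dx":0,"dy":0,"dz":-35,"ax":0,"ay":0,"az":0},
    {"grip":28,"dx":0,"dy":0,"dz":-25,"ax":0,"ay":0,"az":0},
    {"grip":28,"dx":0,"dy":0,"dz":-12,"ax":0,"ay":0,"az":0},
    {"grip":28,"dx":0,"dy":0,"dz":-5,"ax":0,"ay":0,"az":0},
    {"grip":28,"dx":0,"dy":0,"dz":-2,"ax":0,"ay":0,"az":0},
    {"grip":28,"dx":0,"dy":0,"dz":-1,"ax":0,"ay":0,"az":0},
    {"grip":28,"dx":0,"dy":0,"dz":-1,"ax":0,"ay":0,"az":0},
    {"grip":28,"dx":0,"dy":0,"dz":0,"ax":0,"ay":0,"az":0}
  ],
  "squeeze": 60
}}

```text
t: 20.18
tcp_pos: [0.4626, 0.3088, 0.1216]
tool_rot: [-0.0, 1.0, -0.0, 0.0]
contact_force: [0.3, 0.4, -4.5]
opening: 0.033
grip_force: 60.5
```

Request:
{"api": "send_rows", "payload": {
  "commands": [
    {"grip":28,"dx":0,"dy":0,"dz":-1,"ax":0,"ay":0,"az":0},
    {"grip":28,"dx":0,"dy":0,"dz":-1,"ax":0,"ay":0,"az":0},
    {"grip":28,"dx":0,"dy":0,"dz":-1,"ax":0,"ay":0,"az":0},
    {"grip":28,"dx":0,"dy":0,"dz":0,"ax":0,"ay":0,"az":0}
  ],
  "squeeze": 60
}}

```text
t: 20.68
tcp_pos: [0.4627, 0.3088, 0.1201]
tool_rot: [-0.0, 1.0, -0.0, 0.001]
contact_force: [-2.0, -2.0, 7.5]
opening: 0.033
grip_force: 61.8
```

Request:
{"api": "send_rows", "payload": {
  "commands": [
    {"grip":45,"dx":0,"dy":0,"dz":0,"ax":0,"ay":0,"az":0},
    {"grip":65,"dx":0,"dy":0,"dz":0,"ax":0,"ay":0,"az":0},
    {"grip":85,"dx":0,"dy":0,"dz":0,"ax":0,"ay":0,"az":0},
    {"grip":85,"dx":0,"dy":0,"dz":0,"ax":0,"ay":0,"az":0},
    {"grip":85,"dx":0,"dy":0,"dz":30,"ax":0,"ay":0,"az":0},
    {"grip":85,"dx":0,"dy":0,"dz":50,"ax":0,"ay":0,"az":0},
    {"grip":85,"dx":0,"dy":0,"dz":50,"ax":0,"ay":0,"az":0}
  ],
  "squeeze": 50
}}

```text
t: 21.55
tcp_pos: [0.4623, 0.3086, 0.2494]
tool_rot: [0.0, 1.0, -0.0, -0.0]
contact_force: [1.2, 0.5, -0.7]
opening: 0.0847
grip_force: 0.0
```

Request:
{"api": "send_rows", "payload": {
  "commands": [
    {"grip":85,"dx":10,"dy":-25,"dz":0,"ax":0,"ay":0,"az":0},
    {"grip":85,"dx":18,"dy":-45,"dz":0,"ax":0,"ay":0,"az":0},
    {"grip":85,"dx":18,"dy":-45,"dz":0,"ax":0,"ay":0,"az":0},
    {"grip":85,"dx":18,"dy":-45,"dz":0,"ax":0,"ay":0,"az":0},
    {"grip":85,"dx":18,"dy":-45,"dz":0,"ax":0,"ay":0,"az":0},
    {"grip":85,"dx":18,"dy":-45,"dz":0,"ax":0,"ay":0,"az":0},
    {"grip":85,"dx":18,"dy":-45,"dz":0,"ax":0,"ay":0,"az":0},
    {"grip":85,"dx":15,"dy":-37,"dz":0,"ax":0,"ay":0,"az":0},
    {"grip":85,"dx":4,"dy":-10,"dz":0,"ax":0,"ay":0,"az":0},
    {"grip":85,"dx":0,"dy":0,"dz":0,"ax":0,"ay":0,"az":0}
  ],
  "squeeze": 50
}}

```text
t: 22.8
tcp_pos: [0.5993, -0.0333, 0.248]
tool_rot: [-0.0, 1.0, -0.001, -0.0]
contact_force: [0.1, 0.1, 0.4]
opening: 0.085
grip_force: 0.0
```

```bash
python3 - <<'E'
from h import *
for cam in("top","scene","wrist"):
  c=get_calibration(cam); im,d=grab_frame(cam); cv2.imwrite(f"pics/{cam}2.png",im)
  for n in ("jar",) if cam=="wrist" else "shaker decanter bitters jar coaster bar_mat".split():
    for o in outline_of(n,cam)[:3]:
        P,u,v=world(cam,o["pixels"],d,c)
        if len(P)<5: continue
        q=P[P[:,2]>np.percentile(P[:,2],97)-.006]
        print(cam,n,round(o["score"],2),np.round(o["xy"]),"topmid",((q.min(0)+q.max(0))/2).round(4),np.ptp(q,axis=0).round(3))
E
```

```text
top shaker 0.71 [187. 302.] topmid [0.3707 0.3022 0.1512] [0.034 0.033 0.008]
top decanter 0.88 [188. 261.] topmid [0.4621 0.3071 0.1502] [0.033 0.031 0.008]
top decanter 0.68 [391.  96.] topmid [ 0.731  -0.138   0.3853] [0.206 0.123 0.488]
top bitters 0.84 [184. 221.] topmid [0.5516 0.3159 0.1509] [0.029 0.025 0.008]
top jar 0.32 [319. 274.] topmid [ 0.4153 -0.007   0.0832] [0.074 0.074 0.008]
top coaster 0.71 [432. 251.] topmid [ 0.4634 -0.2897  0.005 ] [0.099 0.097 0.009]
top bar_mat 0.91 [203. 259.] topmid [0.4615 0.3069 0.0767] [0.284 0.141 0.148]
scene shaker 0.96 [326. 116.] topmid [0.4918 0.1598 0.2254] [0.237 0.3   0.153]
scene decanter 0.69 [333. 287.] topmid [ 0.8183 -0.1848  0.1437] [0.031 0.031 0.007]
scene decanter 0.68 [349. 122.] topmid [0.4631 0.3064 0.1504] [0.033 0.035 0.008]
scene decanter 0.68 [389. 245.] topmid [ 0.8273 -0.0309  0.1442] [0.031 0.031 0.008]
scene bitters 0.71 [379. 133.] topmid [0.5519 0.3158 0.152 ] [0.026 0.029 0.008]
scene jar 0.96 [330. 223.] topmid [ 0.6814 -0.0347  0.0706] [0.05  0.05  0.007]
scene coaster 0.57 [173. 255.] topmid [ 0.4638 -0.2892  0.0052] [0.1   0.104 0.008]
scene bar_mat 0.67 [356. 145.] topmid [0.4655 0.3073 0.0165] [0.283 0.141 0.027]
wrist jar 0.95 [322.  78.] topmid [ 0.6808 -0.0327  0.072 ] [0.05  0.049 0.006]
```

View pics/scene2.png

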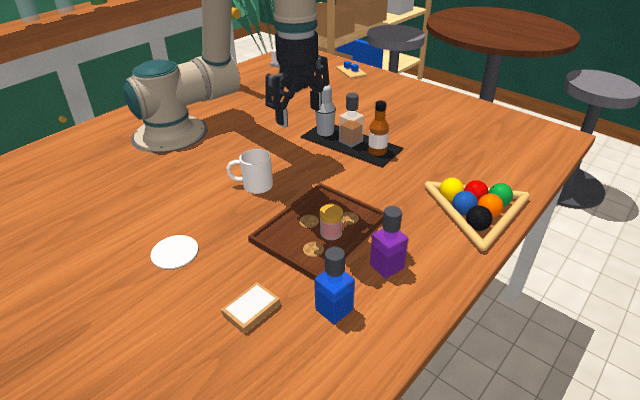

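The scene shows all three standing upright on the mat at (326,116), (349,122) and (379,133). The jar is still on its spot at (330,223), and the mug and cards haven't moved. Next is the jar.

Request:
{"api": "send_rows", "payload": {
  "commands": [
    {"grip":85,"dx":40,"dy":0,"dz":0,"ax":0,"ay":0,"az":0},
    {"grip":85,"dx":41,"dy":0,"dz":-20,"ax":0,"ay":0,"az":0},
    {"grip":85,"dx":0,"dy":0,"dz":-45,"ax":0,"ay":0,"az":0},
    {"grip":85,"dx":0,"dy":0,"dz":-45,"ax":0,"ay":0,"az":0},
    {"grip":85,"dx":0,"dy":0,"dz":-40,"ax":0,"ay":0,"az":0},
    {"grip":85,"dx":0,"dy":0,"dz":-35,"ax":0,"ay":0,"az":0},
    {"grip":85,"dx":0,"dy":0,"dz":-20,"ax":0,"ay":0,"az":0},
    {"grip":60,"dx":0,"dy":0,"dz":0,"ax":0,"ay":0,"az":0},
    {"grip":44,"dx":0,"dy":0,"dz":0,"ax":0,"ay":0,"az":0},
    {"grip":44,"dx":0,"dy":0,"dz":0,"ax":0,"ay":0,"az":0}
  ],
  "squeeze": 40
}}

```text
t: 24.85
tcp_pos: [0.6814, -0.0335, 0.0447]
tool_rot: [0.0, 1.0, -0.0, 0.001]
contact_force: [0.3, -0.4, -1.4]
opening: 0.0487
grip_force: 41.5
```

Request:
{"api": "send_rows", "payload": {
  "commands": [
    {"grip":44,"dx":0,"dy":0,"dz":10,"ax":0,"ay":0,"az":0},
    {"grip":44,"dx":0,"dy":0,"dz":30,"ax":0,"ay":0,"az":0},
    {"grip":44,"dx":0,"dy":0,"dz":30,"ax":0,"ay":0,"az":0},
    {"grip":44,"dx":-10,"dy":-12,"dz":10,"ax":0,"ay":0,"az":0},
    {"grip":44,"dx":-20,"dy":-24,"dz":0,"ax":0,"ay":0,"az":0},
    {"grip":44,"dx":-25,"dy":-30,"dz":0,"ax":0,"ay":0,"az":0},
    {"grip":44,"dx":-25,"dy":-30,"dz":0,"ax":0,"ay":0,"az":0},
    {"grip":44,"dx":-25,"dy":-30,"dz":0,"ax":0,"ay":0,"az":0},
    {"grip":44,"dx":-25,"dy":-30,"dz":0,"ax":0,"ay":0,"az":0},
    {"grip":44,"dx":-25,"dy":-30,"dz":0,"ax":0,"ay":0,"az":0}
  ],
  "squeeze": 40
}}

```text
t: 26.1
tcp_pos: [0.5231, -0.2204, 0.123]
tool_rot: [-0.0, 1.0, -0.0, -0.001]
contact_force: [1.4, -0.2, -0.7]
opening: 0.0488
grip_force: 41.8
```

Request:
{"api": "send_rows", "payload": {
  "commands": [
    {"grip":44,"dx":-25,"dy":-30,"dz":0,"ax":0,"ay":0,"az":0},
    {"grip":44,"dx":-20,"dy":-24,"dz":0,"ax":0,"ay":0,"az":0},
    {"grip":44,"dx":-18,"dy":-16,"dz":0,"ax":0,"ay":0,"az":0},
    {"grip":44,"dx":0,"dy":0,"dz":-20,"ax":0,"ay":0,"az":0},
    {"grip":44,"dx":0,"dy":0,"dz":-30,"ax":0,"ay":0,"az":0},
    {"grip":44,"dx":0,"dy":0,"dz":-20,"ax":0,"ay":0,"az":0},
    {"grip":44,"dx":0,"dy":0,"dz":-7,"ax":0,"ay":0,"az":0},
    {"grip":44,"dx":0,"dy":0,"dz":0,"ax":0,"ay":0,"az":0}
  ],
  "squeeze": 40
}}

```text
t: 27.1
tcp_pos: [0.4618, -0.2893, 0.0462]
tool_rot: [-0.0, 1.0, -0.0, -0.0]
contact_force: [0.9, 0.1, -1.0]
opening: 0.0486
grip_force: 41.8
```

Request:
{"api": "send_rows", "payload": {
  "commands": [
    {"grip":44,"dx":1,"dy":0,"dz":-3,"ax":0,"ay":0,"az":0},
    {"grip":44,"dx":0,"dy":0,"dz":-1,"ax":0,"ay":0,"az":0},
    {"grip":44,"dx":0,"dy":0,"dz":-1,"ax":0,"ay":0,"az":0},
    {"grip":44,"dx":0,"dy":0,"dz":-1,"ax":0,"ay":0,"az":0},
    {"grip":44,"dx":0,"dy":0,"dz":-1,"ax":0,"ay":0,"az":0},
    {"grip":44,"dx":0,"dy":0,"dz":0,"ax":0,"ay":0,"az":0}
  ],
  "squeeze": 40
}}

```text
t: 27.85
tcp_pos: [0.4636, -0.2893, 0.0396]
tool_rot: [0.0, 1.0, -0.0, 0.0]
contact_force: [0.2, 0.4, 1.7]
opening: 0.0487
grip_force: 42.0
```

Request:
{"api": "send_rows", "payload": {
  "commands": [
    {"grip":56,"dx":0,"dy":0,"dz":0,"ax":0,"ay":0,"az":0},
    {"grip":70,"dx":0,"dy":0,"dz":0,"ax":0,"ay":0,"az":0},
    {"grip":85,"dx":0,"dy":0,"dz":0,"ax":0,"ay":0,"az":0},
    {"grip":85,"dx":0,"dy":0,"dz":0,"ax":0,"ay":0,"az":0},
    {"grip":85,"dx":0,"dy":0,"dz":25,"ax":0,"ay":0,"az":0},
    {"grip":85,"dx":0,"dy":0,"dz":45,"ax":0,"ay":0,"az":0},
    {"grip":85,"dx":0,"dy":0,"dz":50,"ax":0,"ay":0,"az":0},
    {"grip":85,"dx":0,"dy":0,"dz":50,"ax":0,"ay":0,"az":0},
    {"grip":85,"dx":0,"dy":0,"dz":40,"ax":0,"ay":0,"az":0},
    {"grip":85,"dx":0,"dy":0,"dz":0,"ax":0,"ay":0,"az":0}
  ],
  "squeeze": 60
}}

```text
t: 29.1
tcp_pos: [0.4651, -0.2906, 0.2531]
tool_rot: [0.003, 1.0, -0.0, 0.003]
contact_force: [-0.4, -0.3, -0.5]
opening: 0.085
grip_force: 0.0
```

```bash
python3 - <<'E'
from h import *
for cam in("top","scene"):
  c=get_calibration(cam); im,d=grab_frame(cam); cv2.imwrite(f"pics/{cam}3.png",im)
  for n in "jar coaster mug cards".split():
    for o in outline_of(n,cam)[:2]:
        P,u,v=world(cam,o["pixels"],d,c)
        if len(P)<5: continue
        q=P[P[:,2]>np.percentile(P[:,2],97)-.006]
        print(cam,n,round(o["score"],2),np.round(o["xy"]),"topmid",((q.min(0)+q.max(0))/2).round(4),np.ptp(q,axis=0).round(3))
E
```

```text
top jar 0.88 [433. 252.] topmid [ 0.4637 -0.2638  0.1926] [0.048 0.092 0.26 ]
top coaster 0.94 [423. 243.] topmid [ 0.4644 -0.2881  0.0047] [0.096 0.095 0.008]
top coaster 0.63 [327. 183.] topmid [ 0.6459 -0.0352  0.0167] [0.206 0.26  0.011]
top mug 0.72 [317. 278.] topmid [ 0.4144 -0.0068  0.0841] [0.076 0.074 0.011]
top cards 0.63 [422. 162.] topmid [ 0.702  -0.2842  0.0195] [0.064 0.091 0.01 ]
scene jar 0.77 [170. 237.] topmid [ 0.4632 -0.2895  0.0671] [0.05  0.047 0.008]
scene coaster 0.59 [176. 255.] topmid [ 0.4644 -0.2911  0.0177] [0.1   0.1   0.031]
scene mug 0.63 [256. 170.] topmid [ 0.4137 -0.0081  0.083 ] [0.077 0.077 0.008]
scene mug 0.61 [316. 232.] topmid [ 0.646  -0.0342  0.0165] [0.204 0.26  0.009]
scene cards 0.88 [250. 305.] topmid [ 0.7028 -0.2833  0.0188] [0.066 0.09  0.007]
```

The jar is on the coaster, about 1 mm off its centre. Next I return the decanter.

Request:
{"api": "send_rows", "payload": {
  "commands": [
    {"grip":85,"dx":0,"dy":40,"dz":0,"ax":0,"ay":0,"az":0},
    {"grip":85,"dx":0,"dy":57,"dz":0,"ax":0,"ay":0,"az":0},
    {"grip":85,"dx":0,"dy":57,"dz":0,"ax":0,"ay":0,"az":0},
    {"grip":85,"dx":0,"dy":57,"dz":0,"ax":0,"ay":0,"az":0},
    {"grip":85,"dx":0,"dy":57,"dz":0,"ax":0,"ay":0,"az":0},
    {"grip":85,"dx":0,"dy":57,"dz":0,"ax":0,"ay":0,"az":0},
    {"grip":85,"dx":0,"dy":57,"dz":0,"ax":0,"ay":0,"az":0},
    {"grip":85,"dx":0,"dy":57,"dz":0,"ax":0,"ay":0,"az":0},
    {"grip":85,"dx":0,"dy":57,"dz":0,"ax":0,"ay":0,"az":0},
    {"grip":85,"dx":0,"dy":57,"dz":0,"ax":0,"ay":0,"az":0}
  ],
  "squeeze": 60
}}

```text
t: 30.85
tcp_pos: [0.4633, 0.2655, 0.2493]
tool_rot: [0.0, 1.0, 0.0, 0.0]
contact_force: [0.7, 0.6, 0.0]
opening: 0.085
grip_force: 0.0
```

Request:
{"api": "send_rows", "payload": {
  "commands": [
    {"grip":85,"dx":-1,"dy":30,"dz":0,"ax":0,"ay":0,"az":0},
    {"grip":85,"dx":-1,"dy":16,"dz":0,"ax":0,"ay":0,"az":0},
    {"grip":85,"dx":0,"dy":0,"dz":0,"ax":0,"ay":0,"az":0},
    {"grip":85,"dx":0,"dy":0,"dz":0,"ax":0,"ay":0,"az":0}
  ],
  "squeeze": 60
}}

```text
t: 31.35
tcp_pos: [0.4615, 0.3084, 0.2493]
tool_rot: [0.001, 1.0, -0.001, -0.0]
contact_force: [-0.1, -0.7, -0.2]
opening: 0.0852
grip_force: 0.0
```

Request:
{"api": "send_rows", "payload": {
  "commands": [
    {"grip":85,"dx":1,"dy":0,"dz":-35,"ax":0,"ay":0,"az":0},
    {"grip":85,"dx":0,"dy":0,"dz":-40,"ax":0,"ay":0,"az":0},
    {"grip":85,"dx":0,"dy":0,"dz":-35,"ax":0,"ay":0,"az":0},
    {"grip":85,"dx":0,"dy":0,"dz":-19,"ax":0,"ay":0,"az":0},
    {"grip":60,"dx":0,"dy":0,"dz":0,"ax":0,"ay":0,"az":0},
    {"grip":48,"dx":0,"dy":0,"dz":0,"ax":0,"ay":0,"az":0},
    {"grip":38,"dx":0,"dy":0,"dz":0,"ax":0,"ay":0,"az":0},
    {"grip":28,"dx":0,"dy":0,"dz":0,"ax":0,"ay":0,"az":0},
    {"grip":28,"dx":0,"dy":0,"dz":0,"ax":0,"ay":0,"az":0}
  ],
  "squeeze": 60
}}

```text
t: 32.48
tcp_pos: [0.4633, 0.3097, 0.1218]
tool_rot: [-0.0, 1.0, 0.0, 0.001]
contact_force: [0.8, -1.7, 5.4]
opening: 0.0322
grip_force: 59.3
```

Request:
{"api": "send_rows", "payload": {
  "commands": [
    {"grip":28,"dx":0,"dy":0,"dz":10,"ax":0,"ay":0,"az":0},
    {"grip":28,"dx":0,"dy":0,"dz":30,"ax":0,"ay":0,"az":0},
    {"grip":28,"dx":0,"dy":0,"dz":40,"ax":0,"ay":0,"az":0},
    {"grip":28,"dx":6,"dy":-11,"dz":20,"ax":0,"ay":0,"az":0},
    {"grip":28,"dx":14,"dy":-25,"dz":0,"ax":0,"ay":0,"az":0},
    {"grip":28,"dx":20,"dy":-36,"dz":0,"ax":0,"ay":0,"az":0},
    {"grip":28,"dx":20,"dy":-36,"dz":0,"ax":0,"ay":0,"az":0},
    {"grip":28,"dx":20,"dy":-36,"dz":0,"ax":0,"ay":0,"az":0},
    {"grip":28,"dx":20,"dy":-36,"dz":0,"ax":0,"ay":0,"az":0},
    {"grip":28,"dx":20,"dy":-36,"dz":0,"ax":0,"ay":0,"az":0}
  ],
  "squeeze": 60
}}

```text
t: 33.72
tcp_pos: [0.5824, 0.0928, 0.2198]
tool_rot: [-0.0, 1.0, -0.0, -0.001]
contact_force: [0.5, 0.6, -4.9]
opening: 0.0327
grip_force: 60.3
```

Request:
{"api": "send_rows", "payload": {
  "commands": [
    {"grip":28,"dx":20,"dy":-36,"dz":0,"ax":0,"ay":0,"az":0},
    {"grip":28,"dx":20,"dy":-36,"dz":0,"ax":0,"ay":0,"az":0},
    {"grip":28,"dx":20,"dy":-36,"dz":0,"ax":0,"ay":0,"az":0},
    {"grip":28,"dx":20,"dy":-36,"dz":0,"ax":0,"ay":0,"az":0},
    {"grip":28,"dx":14,"dy":-25,"dz":0,"ax":0,"ay":0,"az":0},
    {"grip":28,"dx":10,"dy":-16,"dz":0,"ax":0,"ay":0,"az":0},
    {"grip":28,"dx":0,"dy":0,"dz":0,"ax":0,"ay":0,"az":0},
    {"grip":28,"dx":0,"dy":0,"dz":-20,"ax":0,"ay":0,"az":0},
    {"grip":28,"dx":0,"dy":0,"dz":-30,"ax":0,"ay":0,"az":0},
    {"grip":28,"dx":0,"dy":0,"dz":0,"ax":0,"ay":0,"az":0}
  ],
  "squeeze": 60
}}

```text
t: 34.98
tcp_pos: [0.6835, -0.0891, 0.1676]
tool_rot: [-0.001, 1.0, 0.001, -0.004]
contact_force: [0.2, 0.6, -4.4]
opening: 0.0326
grip_force: 60.3
```

Adjust to (0.687, −0.0915) and lower, with contact expected at z ≈ 0.126.

Request:
{"api": "send_rows", "payload": {
  "commands": [
    {"grip":28,"dx":2,"dy":-2,"dz":-20,"ax":0,"ay":0,"az":0},
    {"grip":28,"dx":0,"dy":0,"dz":-12,"ax":0,"ay":0,"az":0},
    {"grip":28,"dx":0,"dy":0,"dz":-5,"ax":0,"ay":0,"az":0},
    {"grip":28,"dx":0,"dy":0,"dz":-2,"ax":0,"ay":0,"az":0},
    {"grip":28,"dx":0,"dy":0,"dz":-1,"ax":0,"ay":0,"az":0},
    {"grip":28,"dx":0,"dy":0,"dz":-1,"ax":0,"ay":0,"az":0},
    {"grip":28,"dx":0,"dy":0,"dz":0,"ax":0,"ay":0,"az":0}
  ],
  "squeeze": 60
}}

```text
t: 35.85
tcp_pos: [0.6885, -0.0934, 0.1295]
tool_rot: [0.0, 1.0, -0.0, 0.0]
contact_force: [-0.3, 0.6, -4.1]
opening: 0.0323
grip_force: 60.7
```

Request:
{"api": "send_rows", "payload": {
  "commands": [
    {"grip":28,"dx":-2,"dy":2,"dz":-1,"ax":0,"ay":0,"az":0},
    {"grip":28,"dx":0,"dy":0,"dz":-1,"ax":0,"ay":0,"az":0},
    {"grip":28,"dx":0,"dy":0,"dz":-1,"ax":0,"ay":0,"az":0},
    {"grip":28,"dx":0,"dy":0,"dz":-1,"ax":0,"ay":0,"az":0},
    {"grip":28,"dx":0,"dy":0,"dz":-1,"ax":0,"ay":0,"az":0},
    {"grip":28,"dx":0,"dy":0,"dz":0,"ax":0,"ay":0,"az":0}
  ],
  "squeeze": 60
}}

```text
t: 36.6
tcp_pos: [0.6868, -0.0914, 0.1259]
tool_rot: [0.0, 1.0, -0.0, 0.001]
contact_force: [-2.8, -0.4, 4.4]
opening: 0.0324
grip_force: 61.5
```

Request:
{"api": "send_rows", "payload": {
  "commands": [
    {"grip":45,"dx":0,"dy":0,"dz":0,"ax":0,"ay":0,"az":0},
    {"grip":65,"dx":0,"dy":0,"dz":0,"ax":0,"ay":0,"az":0},
    {"grip":85,"dx":0,"dy":0,"dz":0,"ax":0,"ay":0,"az":0},
    {"grip":85,"dx":0,"dy":0,"dz":0,"ax":0,"ay":0,"az":0},
    {"grip":85,"dx":0,"dy":0,"dz":30,"ax":0,"ay":0,"az":0},
    {"grip":85,"dx":0,"dy":0,"dz":50,"ax":0,"ay":0,"az":0},
    {"grip":85,"dx":0,"dy":0,"dz":45,"ax":0,"ay":0,"az":0}
  ],
  "squeeze": 50
}}

```text
t: 37.48
tcp_pos: [0.6866, -0.0913, 0.2507]
tool_rot: [0.0, 1.0, -0.0, 0.0]
contact_force: [0.5, -0.8, -0.4]
opening: 0.0851
grip_force: 0.0
```

Request:
{"api": "send_rows", "payload": {
  "commands": [
    {"grip":85,"dx":-10,"dy":30,"dz":0,"ax":0,"ay":0,"az":0},
    {"grip":85,"dx":-16,"dy":50,"dz":0,"ax":0,"ay":0,"az":0},
    {"grip":85,"dx":-16,"dy":50,"dz":0,"ax":0,"ay":0,"az":0},
    {"grip":85,"dx":-16,"dy":50,"dz":0,"ax":0,"ay":0,"az":0},
    {"grip":85,"dx":-16,"dy":50,"dz":0,"ax":0,"ay":0,"az":0},
    {"grip":85,"dx":-16,"dy":50,"dz":0,"ax":0,"ay":0,"az":0},
    {"grip":85,"dx":-16,"dy":50,"dz":0,"ax":0,"ay":0,"az":0},
    {"grip":85,"dx":-16,"dy":45,"dz":0,"ax":0,"ay":0,"az":0},
    {"grip":85,"dx":-13,"dy":33,"dz":0,"ax":0,"ay":0,"az":0},
    {"grip":85,"dx":0,"dy":0,"dz":0,"ax":0,"ay":0,"az":0}
  ],
  "squeeze": 50
}}

```text
t: 38.72
tcp_pos: [0.5503, 0.3191, 0.2492]
tool_rot: [-0.0, 1.0, 0.002, -0.0]
contact_force: [1.1, -1.2, 0.4]
opening: 0.0847
grip_force: 0.0
```

Request:
{"api": "send_rows", "payload": {
  "commands": [
    {"grip":85,"dx":0,"dy":0,"dz":-35,"ax":0,"ay":0,"az":0},
    {"grip":85,"dx":0,"dy":0,"dz":-40,"ax":0,"ay":0,"az":0},
    {"grip":85,"dx":0,"dy":0,"dz":-35,"ax":0,"ay":0,"az":0},
    {"grip":85,"dx":0,"dy":0,"dz":-20,"ax":0,"ay":0,"az":0},
    {"grip":60,"dx":0,"dy":0,"dz":0,"ax":0,"ay":0,"az":0},
    {"grip":45,"dx":0,"dy":0,"dz":0,"ax":0,"ay":0,"az":0},
    {"grip":32,"dx":0,"dy":0,"dz":0,"ax":0,"ay":0,"az":0},
    {"grip":22,"dx":0,"dy":0,"dz":0,"ax":0,"ay":0,"az":0},
    {"grip":22,"dx":0,"dy":0,"dz":0,"ax":0,"ay":0,"az":0}
  ],
  "squeeze": 50
}}

```text
t: 39.85
tcp_pos: [0.5524, 0.3171, 0.1209]
tool_rot: [-0.001, 1.0, -0.0, 0.001]
contact_force: [0.3, -0.5, 5.7]
opening: 0.0279
grip_force: 49.4
```

Request:
{"api": "send_rows", "payload": {
  "commands": [
    {"grip":22,"dx":0,"dy":0,"dz":10,"ax":0,"ay":0,"az":0},
    {"grip":22,"dx":0,"dy":0,"dz":30,"ax":0,"ay":0,"az":0},
    {"grip":22,"dx":0,"dy":0,"dz":30,"ax":0,"ay":0,"az":0},
    {"grip":22,"dx":5,"dy":-12,"dz":10,"ax":0,"ay":0,"az":0},
    {"grip":22,"dx":10,"dy":-23,"dz":0,"ax":0,"ay":0,"az":0},
    {"grip":22,"dx":15,"dy":-35,"dz":0,"ax":0,"ay":0,"az":0},
    {"grip":22,"dx":15,"dy":-35,"dz":0,"ax":0,"ay":0,"az":0},
    {"grip":22,"dx":15,"dy":-35,"dz":0,"ax":0,"ay":0,"az":0},
    {"grip":22,"dx":15,"dy":-35,"dz":0,"ax":0,"ay":0,"az":0},
    {"grip":22,"dx":15,"dy":-35,"dz":0,"ax":0,"ay":0,"az":0}
  ],
  "squeeze": 50
}}

```text
t: 41.1
tcp_pos: [0.641, 0.1044, 0.1978]
tool_rot: [0.0, 1.0, -0.0, -0.002]
contact_force: [0.1, 0.2, -1.9]
opening: 0.0279
grip_force: 49.7
```

Request:
{"api": "send_rows", "payload": {
  "commands": [
    {"grip":22,"dx":15,"dy":-35,"dz":0,"ax":0,"ay":0,"az":0},
    {"grip":22,"dx":12,"dy":-25,"dz":0,"ax":0,"ay":0,"az":0},
    {"grip":22,"dx":8,"dy":-17,"dz":0,"ax":0,"ay":0,"az":0},
    {"grip":22,"dx":0,"dy":0,"dz":0,"ax":0,"ay":0,"az":0},
    {"grip":22,"dx":0,"dy":0,"dz":-20,"ax":0,"ay":0,"az":0},
    {"grip":22,"dx":0,"dy":0,"dz":-30,"ax":0,"ay":0,"az":0},
    {"grip":22,"dx":0,"dy":0,"dz":-15,"ax":0,"ay":0,"az":0},
    {"grip":22,"dx":0,"dy":0,"dz":-5,"ax":0,"ay":0,"az":0},
    {"grip":22,"dx":0,"dy":0,"dz":0,"ax":0,"ay":0,"az":0}
  ],
  "squeeze": 50
}}

```text
t: 42.22
tcp_pos: [0.6767, 0.0301, 0.1297]
tool_rot: [-0.0, 1.0, 0.0, 0.0]
contact_force: [-0.2, -0.1, -3.0]
opening: 0.0277
grip_force: 49.7
```

Request:
{"api": "send_rows", "payload": {
  "commands": [
    {"grip":22,"dx":1,"dy":0,"dz":-2,"ax":0,"ay":0,"az":0},
    {"grip":22,"dx":0,"dy":0,"dz":-1,"ax":0,"ay":0,"az":0},
    {"grip":22,"dx":0,"dy":0,"dz":-1,"ax":0,"ay":0,"az":0},
    {"grip":22,"dx":0,"dy":0,"dz":-1,"ax":0,"ay":0,"az":0},
    {"grip":22,"dx":0,"dy":0,"dz":-1,"ax":0,"ay":0,"az":0},
    {"grip":22,"dx":0,"dy":0,"dz":0,"ax":0,"ay":0,"az":0}
  ],
  "squeeze": 50
}}

```text
t: 42.98
tcp_pos: [0.6781, 0.0297, 0.1249]
tool_rot: [0.0, 1.0, -0.0, 0.001]
contact_force: [-1.2, 1.0, 6.5]
opening: 0.0274
grip_force: 50.4
```

Request:
{"api": "send_rows", "payload": {
  "commands": [
    {"grip":40,"dx":0,"dy":0,"dz":0,"ax":0,"ay":0,"az":0},
    {"grip":65,"dx":0,"dy":0,"dz":0,"ax":0,"ay":0,"az":0},
    {"grip":85,"dx":0,"dy":0,"dz":0,"ax":0,"ay":0,"az":0},
    {"grip":85,"dx":0,"dy":0,"dz":0,"ax":0,"ay":0,"az":0},
    {"grip":85,"dx":0,"dy":0,"dz":30,"ax":0,"ay":0,"az":0},
    {"grip":85,"dx":0,"dy":0,"dz":50,"ax":0,"ay":0,"az":0},
    {"grip":85,"dx":0,"dy":0,"dz":45,"ax":0,"ay":0,"az":0}
  ],
  "squeeze": 50
}}

```text
t: 43.85
tcp_pos: [0.6775, 0.0297, 0.2497]
tool_rot: [0.0, 1.0, -0.0, 0.0]
contact_force: [-0.4, 0.1, 0.1]
opening: 0.0848
grip_force: 0.0
```

Request:
{"api": "send_rows", "payload": {
  "commands": [
    {"grip":85,"dx":-30,"dy":27,"dz":0,"ax":0,"ay":0,"az":0},
    {"grip":85,"dx":-40,"dy":35,"dz":0,"ax":0,"ay":0,"az":0},
    {"grip":85,"dx":-40,"dy":35,"dz":0,"ax":0,"ay":0,"az":0},
    {"grip":85,"dx":-40,"dy":35,"dz":0,"ax":0,"ay":0,"az":0},
    {"grip":85,"dx":-40,"dy":35,"dz":0,"ax":0,"ay":0,"az":0},
    {"grip":85,"dx":-40,"dy":35,"dz":0,"ax":0,"ay":0,"az":0},
    {"grip":85,"dx":-40,"dy":35,"dz":0,"ax":0,"ay":0,"az":0},
    {"grip":85,"dx":-25,"dy":22,"dz":0,"ax":0,"ay":0,"az":0},
    {"grip":85,"dx":-12,"dy":11,"dz":0,"ax":0,"ay":0,"az":0},
    {"grip":85,"dx":0,"dy":0,"dz":0,"ax":0,"ay":0,"az":0}
  ],
  "squeeze": 50
}}

```text
t: 45.1
tcp_pos: [0.3704, 0.2999, 0.2484]
tool_rot: [0.0, 1.0, 0.001, 0.0]
contact_force: [1.7, 0.7, 0.2]
opening: 0.0852
grip_force: 0.0
```

Request:
{"api": "send_rows", "payload": {
  "commands": [
    {"grip":85,"dx":0,"dy":0,"dz":-35,"ax":0,"ay":0,"az":0},
    {"grip":85,"dx":0,"dy":0,"dz":-30,"ax":0,"ay":0,"az":0},
    {"grip":85,"dx":0,"dy":0,"dz":0,"ax":0,"ay":0,"az":0}
  ],
  "squeeze": 50
}}

```text
t: 45.48
tcp_pos: [0.3703, 0.2979, 0.1813]
tool_rot: [0.002, 1.0, -0.001, -0.002]
contact_force: [-0.3, 0.5, 0.6]
opening: 0.085
grip_force: 0.0
```

Request:
{"api": "send_rows", "payload": {
  "commands": [
    {"grip":85,"dx":0,"dy":1,"dz":-35,"ax":0,"ay":0,"az":0},
    {"grip":85,"dx":0,"dy":0,"dz":-29,"ax":0,"ay":0,"az":0},
    {"grip":85,"dx":0,"dy":0,"dz":0,"ax":0,"ay":0,"az":0},
    {"grip":60,"dx":0,"dy":0,"dz":0,"ax":0,"ay":0,"az":0},
    {"grip":45,"dx":0,"dy":0,"dz":0,"ax":0,"ay":0,"az":0},
    {"grip":30,"dx":0,"dy":0,"dz":0,"ax":0,"ay":0,"az":0},
    {"grip":30,"dx":0,"dy":0,"dz":0,"ax":0,"ay":0,"az":0}
  ],
  "squeeze": 50
}}

```text
t: 46.35
tcp_pos: [0.3714, 0.3014, 0.1208]
tool_rot: [-0.001, 1.0, -0.0, 0.001]
contact_force: [-0.8, 0.2, 5.3]
opening: 0.0348
grip_force: 49.6
```

Request:
{"api": "send_rows", "payload": {
  "commands": [
    {"grip":30,"dx":0,"dy":0,"dz":10,"ax":0,"ay":0,"az":0},
    {"grip":30,"dx":0,"dy":0,"dz":30,"ax":0,"ay":0,"az":0},
    {"grip":30,"dx":0,"dy":0,"dz":30,"ax":0,"ay":0,"az":0},
    {"grip":30,"dx":10,"dy":-14,"dz":10,"ax":0,"ay":0,"az":0},
    {"grip":30,"dx":20,"dy":-28,"dz":0,"ax":0,"ay":0,"az":0},
    {"grip":30,"dx":25,"dy":-35,"dz":0,"ax":0,"ay":0,"az":0},
    {"grip":30,"dx":25,"dy":-35,"dz":0,"ax":0,"ay":0,"az":0},
    {"grip":30,"dx":25,"dy":-35,"dz":0,"ax":0,"ay":0,"az":0},
    {"grip":30,"dx":25,"dy":-35,"dz":0,"ax":0,"ay":0,"az":0},
    {"grip":30,"dx":25,"dy":-35,"dz":0,"ax":0,"ay":0,"az":0}
  ],
  "squeeze": 50
}}

```text
t: 47.6
tcp_pos: [0.5255, 0.0811, 0.1982]
tool_rot: [0.0, 1.0, -0.0, -0.001]
contact_force: [0.5, 1.2, -2.5]
opening: 0.0344
grip_force: 50.4
```

Request:
{"api": "send_rows", "payload": {
  "commands": [
    {"grip":30,"dx":25,"dy":-35,"dz":0,"ax":0,"ay":0,"az":0},
    {"grip":30,"dx":25,"dy":-35,"dz":0,"ax":0,"ay":0,"az":0},
    {"grip":30,"dx":20,"dy":-28,"dz":0,"ax":0,"ay":0,"az":0},
    {"grip":30,"dx":12,"dy":-16,"dz":0,"ax":0,"ay":0,"az":0},
    {"grip":30,"dx":9,"dy":-11,"dz":0,"ax":0,"ay":0,"az":0},
    {"grip":30,"dx":0,"dy":0,"dz":-20,"ax":0,"ay":0,"az":0},
    {"grip":30,"dx":0,"dy":0,"dz":-30,"ax":0,"ay":0,"az":0},
    {"grip":30,"dx":0,"dy":0,"dz":-15,"ax":0,"ay":0,"az":0},
    {"grip":30,"dx":0,"dy":0,"dz":-4,"ax":0,"ay":0,"az":0},
    {"grip":30,"dx":0,"dy":0,"dz":0,"ax":0,"ay":0,"az":0}
  ],
  "squeeze": 50
}}

```text
t: 48.85
tcp_pos: [0.6169, -0.0412, 0.1309]
tool_rot: [0.0, 1.0, 0.0, 0.0]
contact_force: [0.4, 0.2, -3.5]
opening: 0.0343
grip_force: 50.4
```

Request:
{"api": "send_rows", "payload": {
  "commands": [
    {"grip":30,"dx":0,"dy":0,"dz":-3,"ax":0,"ay":0,"az":0},
    {"grip":30,"dx":0,"dy":0,"dz":-1,"ax":0,"ay":0,"az":0},
    {"grip":30,"dx":0,"dy":0,"dz":-1,"ax":0,"ay":0,"az":0},
    {"grip":30,"dx":0,"dy":0,"dz":-1,"ax":0,"ay":0,"az":0},
    {"grip":30,"dx":0,"dy":0,"dz":-1,"ax":0,"ay":0,"az":0},
    {"grip":30,"dx":0,"dy":0,"dz":0,"ax":0,"ay":0,"az":0}
  ],
  "squeeze": 50
}}

```text
t: 49.6
tcp_pos: [0.617, -0.0413, 0.1248]
tool_rot: [0.0, 1.0, -0.0, 0.001]
contact_force: [-1.8, -1.0, 4.5]
opening: 0.0343
grip_force: 51.2
```

Contact. I release, rise and back off to check.

Request:
{"api": "send_rows", "payload": {
  "commands": [
    {"grip":45,"dx":0,"dy":0,"dz":0,"ax":0,"ay":0,"az":0},
    {"grip":65,"dx":0,"dy":0,"dz":0,"ax":0,"ay":0,"az":0},
    {"grip":85,"dx":0,"dy":0,"dz":0,"ax":0,"ay":0,"az":0},
    {"grip":85,"dx":0,"dy":0,"dz":0,"ax":0,"ay":0,"az":0},
    {"grip":85,"dx":0,"dy":0,"dz":30,"ax":0,"ay":0,"az":0},
    {"grip":85,"dx":0,"dy":0,"dz":50,"ax":0,"ay":0,"az":0},
    {"grip":85,"dx":0,"dy":0,"dz":50,"ax":0,"ay":0,"az":0},
    {"grip":85,"dx":-30,"dy":30,"dz":0,"ax":0,"ay":0,"az":0},
    {"grip":85,"dx":-40,"dy":40,"dz":0,"ax":0,"ay":0,"az":0},
    {"grip":85,"dx":-30,"dy":40,"dz":0,"ax":0,"ay":0,"az":0}
  ],
  "squeeze": 50
}}

```text
t: 50.85
tcp_pos: [0.515, 0.0696, 0.2534]
tool_rot: [-0.0, 1.0, -0.001, -0.0]
contact_force: [0.8, 1.1, 0.1]
opening: 0.0849
grip_force: 0.0
```

Request:
{"api": "send_rows", "payload": {
  "commands": [
    {"grip":85,"dx":-20,"dy":40,"dz":0,"ax":0,"ay":0,"az":0},
    {"grip":85,"dx":-20,"dy":40,"dz":0,"ax":0,"ay":0,"az":0},
    {"grip":85,"dx":0,"dy":20,"dz":0,"ax":0,"ay":0,"az":0},
    {"grip":85,"dx":0,"dy":0,"dz":0,"ax":0,"ay":0,"az":0}
  ],
  "squeeze": 50
}}

```text
t: 51.35
tcp_pos: [0.4762, 0.1697, 0.2534]
tool_rot: [0.0, 1.0, 0.001, 0.0]
contact_force: [-0.1, -0.3, 0.1]
opening: 0.0849
grip_force: 0.0
```

```bash
python3 - <<'E'
from h import *
for cam in("top","scene"):
  c=get_calibration(cam); im,d=grab_frame(cam); cv2.imwrite(f"pics/{cam}4.png",im)
  for n in "shaker decanter bitters jar coaster mug cards".split():
    for o in outline_of(n,cam)[:3]:
        P,u,v=world(cam,o["pixels"],d,c)
        if len(P)<5: continue
        q=P[P[:,2]>np.percentile(P[:,2],98)-.008]
        print(cam,n,round(o["score"],2),np.round(o["xy"]),"topmid",((q.min(0)+q.max(0))/2).round(4))
E
```

```text
top shaker 0.7 [333. 190.] topmid [ 0.6139 -0.0414  0.154 ]
top shaker 0.16 [321. 182.] topmid [ 0.646  -0.0353  0.0829]
top decanter 0.78 [325. 105.] topmid [ 0.8258 -0.0303  0.1438]
top decanter 0.75 [386. 109.] topmid [ 0.8173 -0.1828  0.1441]
top decanter 0.55 [352. 160.] topmid [ 0.6845 -0.0945  0.1537]
top bitters 0.95 [305. 167.] topmid [0.673  0.0281 0.1552]
top jar 0.95 [433. 253.] topmid [ 0.4634 -0.2901  0.065 ]
top coaster 0.93 [423. 246.] topmid [ 0.4634 -0.2896  0.0049]
top mug 0.95 [317. 276.] topmid [ 0.4143 -0.0081  0.0828]
top cards 0.73 [332. 195.] topmid [ 0.6139 -0.0414  0.154 ]
top cards 0.69 [423. 162.] topmid [ 0.7017 -0.2841  0.0182]
scene shaker 0.68 [299. 186.] topmid [ 0.62   -0.0439  0.1545]
scene decanter 0.86 [312. 226.] topmid [ 0.688  -0.0931  0.1532]
scene decanter 0.67 [333. 288.] topmid [ 0.818  -0.1831  0.143 ]
scene decanter 0.57 [392. 247.] topmid [ 0.8284 -0.0292  0.1431]
scene bitters 0.62 [250. 307.] topmid [ 0.7038 -0.2838  0.0183]
scene bitters 0.58 [346. 197.] topmid [0.6766 0.0276 0.1544]
scene jar 0.64 [172. 238.] topmid [ 0.4641 -0.2905  0.0657]
scene coaster 0.81 [174. 257.] topmid [ 0.4642 -0.2905  0.017 ]
scene mug 0.76 [256. 170.] topmid [ 0.4138 -0.0079  0.082 ]
```

View pics/scene4.png

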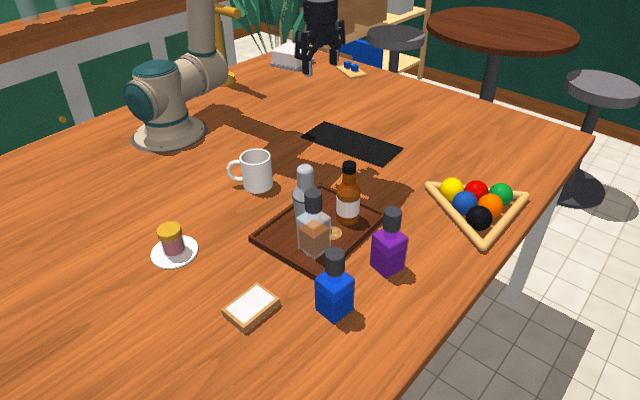

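The shaker (303,190), decanter (314,225) and bitters (348,195) stand upright in the caddy within about 3 mm of where they started. The jar (171,240) is centred on the coaster, and the gripper is clear of everything.

```bash
python3 -c "
from workcell import *
print(close_job())"
```

```text
the job is handed in; nothing more can be done
None
```

The job is handed in: the jar stands centred on the coaster, the shaker, decanter and bitters are upright in the caddy within about 3 mm of where they started, and the mug and cards were not disturbed.

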